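Lock the turquoise bayonet cap of the pill tin

TASK

One of the two aluminium pill tins, the one with the turquoise cap, has its bayonet cap set on but not locked. Twist that cap clockwise (seen from above) about a quarter turn until it clicks home at its stop, then let go; leave the orange-capped tin locked as it is and do not knock the clay wedding vase.

Things in the scene. Friction and masses are not known exactly. Their poses are not given: they have to be found in the camera images.
- turquoise_cap_bar (a point): On the turning axis of the turquoise cap, in its upright finger bar (50 mm long, 12 thick, 28 tall), 6 mm below the bar's top, 98 mm above the table. Below the bar is the cap's round ring, 60 mm wide, 14 high, flat top 76 mm above the table. x along the bar to its white-pointer end, y across it, z up; they turn with the cap. Tin and its 110 mm square wooden holder are fixed to the table.
- turquoise_cap (a joint): Turn of the turquoise cap, rad, clockwise from above: 0 open (pointer at the holder's black dot), 1.571 locked at a hard stop (at the white stripe). Starts at 0.05 to 0.3. Friction 0.03 N m; from 0.8 to 1.22 a sprung click ball resists with up to 0.15 N m more; let go past 1.4 it snaps to the stop by itself, let go before 1.2 it does not lock.
- orange_cap (a joint): Turn of the cap of the other tin (same tin, holder and cap, but orange), rad, clockwise from above: 0 open, 1.571 locked. It starts locked and is to stay so; it turns easily, with 0.03 N m.
- wedding_vase: Tall loose clay wedding vase, 126 mm across, 230 mm high, two spouts joined by a small bridge, cream band, about 0.85 kg. Origin at the centre of its underside, z up. It stands beyond the two tins, its centre 190 mm or more from either tin's, and is to be left standing there.
Not all that is in view belongs to the job. What is shaped like the wedding_vase but blue or purple is not meant.

How it is judged:
At the end, for the whole second after the job is handed in: The turquoise cap rests at its locked stop (turn above 1.45 rad, not moving), the orange cap is still locked (above 1.35 rad), and the wedding vase stands upright (within 0.15 rad) within 30 mm of where it was (value of joint turquoise_cap above 1.45 rad and velocity of joint turquoise_cap between -0.1 and 0.1 rad/s and value of joint orange_cap above 1.35 rad and angle between wedding_vase's own z axis and vertical below 0.15 rad and distance of wedding_vase from where it was at the start of the episode below 0.03 m); the robot touches nothing.
It fails at once if the orange cap is unlocked (value of joint orange_cap below 1.35 rad).
It fails at once if the wedding vase is shifted or tipped (distance of wedding_vase from where it was at the start of the episode above 0.03 m or angle between wedding_vase's own z axis and vertical above 0.15 rad).
It also fails if it takes over 32 s, if anything falls off the work surface, if the arm or the gripper's body presses on something with over 40 N, if the wrist force passes 120 N, or if a joint passes its speed limit or range.

ROBOT

A 6-joint arm with a two-finger parallel gripper is mounted at the origin on the work surface. World frame = base frame: x ahead of the robot, y to its left, z up, the work surface at z = 0. Lengths are in m, angles in rad, forces in N, time in s.
With the tool pointing down it reaches from about 0.375 to 0.9 m from the base axis. Payload 3.1 kg.
Tool frame: the origin (TCP) lies on the centre line of the jaws, within the pads' length; the fingertips stand 25 mm ahead of it and the grasp point (between the pads) lies 6 mm ahead of it; x points along the fingers, y is the direction in which the jaws open and shut, and the axes are right-handed (so a half turn about x gives the same grasp; the last joint's range is limited). The gripper opens to 87 mm and grips with 3 to 60 N. Pads are 19 mm wide; open, the fingers measure 117 mm over their backs; the gripper's body (75 mm by 190 mm) begins 51 mm behind the grasp point.
Start: joints at [1.109, 0.527, 1.433, -0, 1.181, -0.178], TCP at [0.174, 0.6, 0.248] pointing down, gripper open.
Joint ranges: [-3.08, 3.08], [-0.75, 2.2], [0.22, 2.44], [-1.43, 4.57], [0, 2.65], [-2.85, 2.85]. Speed limits (rad/s): [2.79, 2.79, 3.14, 3.14, 3.14, 3.14].

INTERFACE

Orientations are given as a unit quaternion [x, y, z, w].
In Python, from rig import robot gives the robot as it stands. The module is installed in compiled form; this text tells all that it offers.
- The arm moves only by the tool move_arm, never from a script. Its argument "commands" is a list of rows, each a list of 5 numbers: the gripper's target within -1 to 1 (shut at 1, half-way at 0, fully open at -1), then the shift along the tool's x, y, z in mm, then the turn about the tool's x in degrees. A call has 1 to 8 rows; each row is the pose to reach, as a shift and turn from the pose commanded when the call began, along the tool's axes at that moment; what a row does not reach only later rows make up. A row lasts 1/12 s, in which the tool goes at most 41.7 mm and 7.16 degrees, less where a joint would pass 70% of its speed; a pose out of reach is approached as far as the arm can. A call with a gripper value outside its range is refused whole. The fingers move at their own pace and stop on an object; "newtons" is the grip in N (left out, the last holds). Time passes only in rows, so rows that repeat a pose let the fingers close. It gives the time, the measured TCP pose, the force and the opening at its end, in the units of the state.
- robot.get_obs(): the state, without advancing time (a new reading comes with each control period).
- robot.camera(name): name is "scene" or "top" or "wrist"; returns a dict with "image" (480x640x3 uint8, red, green, blue), "fx", "fy", "cx", "cy" (pixels), "xyz" and "rotation" of the camera in the world; the wrist camera has in their place "tool_from_camera" (4x4, takes a point from camera to tool coordinates, whose origin is the TCP and whose axes are the tool frame's). Camera axes: x right, y down, z forward; pixel columns grow to the right and rows downward; lengths in m; the calibration is good to about 2 mm. A picture is of the moment at which its call begins: read the wrist's pose just before it. There is no depth.
- robot.hand_in(): hands the job in, once; it reports no verdict.
Trained networks look in a picture, given as the dict that the camera call returned (one of the last four; its "shot" number tells which), for a name from the list of things; names that differ only in an ending like _2 or _b are one class to them, and where a whole thing is asked for, a point or a joint stands for the part that bears it (a point fixed in the world has none). Each returns a list of dicts, best first, with "p" (0 to 1); they miss things now and then, are a little off and sometimes report something else, mostly with a low value. They report only what shows in the picture. A call takes as long as a camera call. They do not tell look-alikes from the thing itself.
- robot.regions_of(picture, name): "pixels" (480x640 bool, what is visible of it) and "bbox" ([left, top, right, bottom] in pixels, round what is visible of it).
The state is a dict: "time": time; "q": joint angles; "joint_velocities": joint speeds; "joint_torque": joint torques, N m; "position": TCP position; "tool_rot": TCP orientation; "ft_force": force on the tool from outside, world axes, zero at the start; "moment": the same for the moment, N m; "grip_width": finger opening in m.
Only numpy, scipy, OpenCV 4.12 (cv2) and the standard library are available. Lean on these libraries where they do the work, as an engineer would, in place of code of your own. Each camera call takes 0.05 s, during which the arm holds its last target.

## Working session

There is one attempt and no reset: what is moved stays moved. The work goes in short steps, Python scripts to look and compute and a tool call to move; the robot and the scene stay as the last step left them, time stands still between calls to the robot, and variables do not carry over. Pictures are saved under pics/ and viewed, and the job is handed in when it is done.

Besides the shell and the picture viewer there is one more tool, called after "Emit:" in YAML: its name, and indented under it one key for each argument. move_arm: Moves the arm, as the interface text tells. Its arguments: {"type":"object","properties":{"commands":{"type":"array","items":{"type":"array","items":{"type":"number"}}},"newtons":{"type":"number"}},"required":["commands"]}

```bash
mkdir -p pics; cat > h.py <<'E'
import numpy as np,cv2
from rig import robot
def save(c,n): cv2.imwrite(f'pics/{n}.png',cv2.cvtColor(c['image'],cv2.COLOR_RGB2BGR))
def ray_at_z(c,u,v,z):
    R=np.array(c['rotation']);p=np.array(c['xyz'])
    if R.shape!=(3,3):
        from scipy.spatial.transform import Rotation as Q
        R=Q.from_quat(R).as_matrix()
    d=R@np.array([(u-c['cx'])/c['fx'],(v-c['cy'])/c['fy'],1]);s=(z-p[2])/d[2]
    return p+s*d
E
python3 - <<'E'
from h import *
o=robot.get_obs();print(o['time'],o['position'],o['tool_rot'],o['grip_width'])
for n in('top','scene'):
    c=robot.camera(n);save(c,n+'0');print(n,c['xyz'],c['rotation'],c['fx'])
    for k in('turquoise_cap','orange_cap','wedding_vase'):
        for r in robot.regions_of(c,k)[:3]: 
            v,u=np.nonzero(r['pixels']);print(k,r['p'],r['bbox'],u.mean(),v.mean(),c['image'][r['pixels']].mean(0))
E
```

```text
0.0 [0.17406213 0.59957785 0.24656343] [ 0.09890193  0.7002866  -0.10036882  0.69981654] 0.08691381284484219
top [0.40516161 0.0072678  1.1871762 ] [-0.70289176  0.70926637 -0.03691011  0.03901321] 623.7378018042272
turquoise_cap 0.7 [164.3, 277.1, 198.4, 311.2] 180.88100208768267 293.19415448851777 [  7.05949896 101.52609603  97.14300626]
orange_cap 0.91 [456.9, 263.0, 487.8, 300.4] 473.4190476190476 281.7227513227513 [182.36825397  81.85608466   7.00529101]
wedding_vase 0.93 [191.7, 131.5, 262.6, 218.7] 225.9520789288231 180.34601832276252 [65.59384543 24.5210242  82.51350716]
wedding_vase 0.82 [427.6, 346.9, 503.0, 437.6] 465.3508583690987 389.48776824034337 [61.44527897 23.32896996 77.05236052]
wedding_vase 0.79 [348.6, 267.7, 420.2, 342.0] 383.3456022944551 303.27246653919696 [ 17.6706501   42.66491396 106.60564054]
scene [0.82799048 0.28135098 0.71343409] [ 0.36319361  0.88543252 -0.26569245 -0.1162204 ] 455.6942580693581
turquoise_cap 0.78 [465.9, 302.5, 514.1, 349.5] 488.7769049489395 325.8130400628437 [26.02985075 85.87902592 83.11233307]
orange_cap 0.94 [239.2, 134.6, 273.4, 166.7] 257.1908302354399 151.81288723667905 [140.06939281  72.52168525  34.92812887]
wedding_vase 0.78 [317.9, 297.2, 413.7, 424.9] 366.7128490141591 369.652772264126 [69.27444753 36.36787085 78.91689824]
wedding_vase 0.77 [294.2, 113.0, 371.8, 229.3] 331.51987556170064 171.80625648116143 [20.25699965 39.90114068 86.65917732]
wedding_vase 0.72 [305.6, 31.7, 360.8, 154.0] 332.4896437448219 92.50317591825463 [53.00469484 24.53189727 65.10135322]
```

View pics/top0.png

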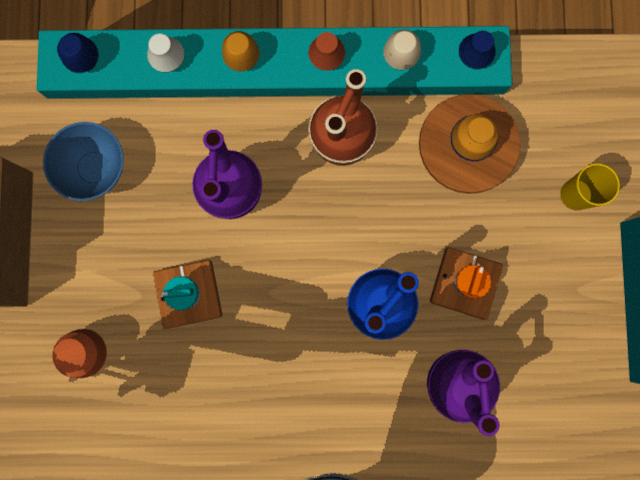

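View pics/scene0.png

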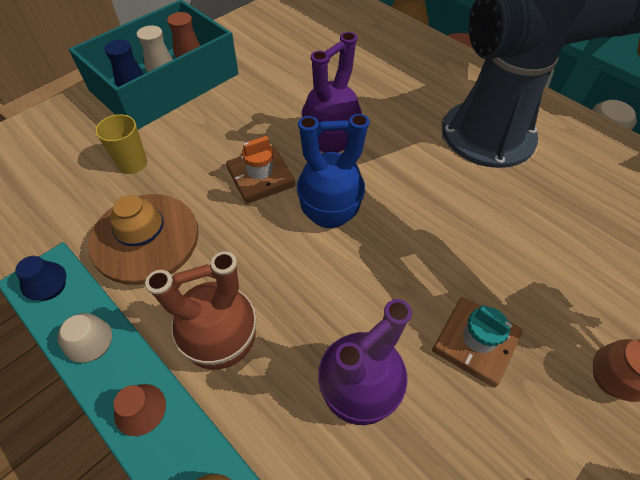

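```bash
python3 - <<'E'
from h import *
im=cv2.imread('pics/top0.png');cv2.imwrite('pics/crop0.png',cv2.resize(im[240:350,125:240],None,fx=5,fy=5,interpolation=cv2.INTER_CUBIC))
im=cv2.imread('pics/scene0.png');cv2.imwrite('pics/crop1.png',cv2.resize(im[280:430,420:560],None,fx=4,fy=4,interpolation=cv2.INTER_CUBIC))
E
```

```text
(no output)
```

View pics/crop0.png

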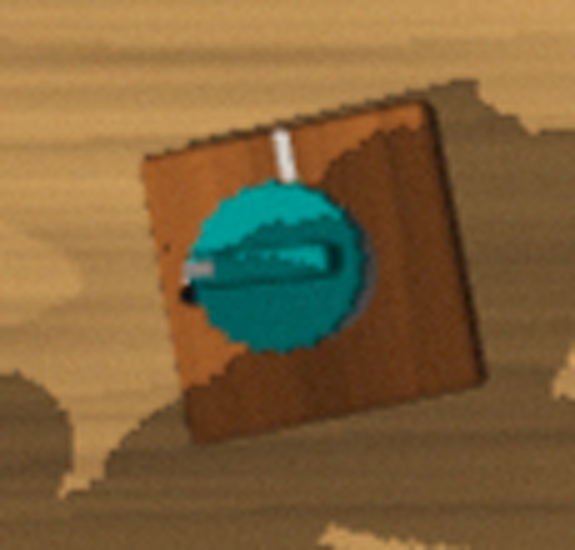

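View pics/crop1.png

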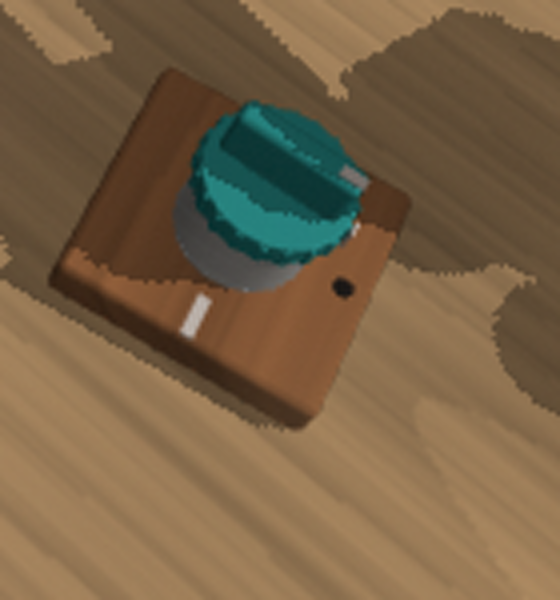

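```bash
python3 - <<'E'
from h import *
from scipy.spatial.transform import Rotation as Q
c=robot.camera('top')
f=lambda a,b,z:ray_at_z(c,125+a/5-.4,240+b/5-.4,z)
print('ring',f(280,266,.076))
pts=dict(ptr=(188,269,.1),barR=(333,256,.104),barL=(212,268,.104),stripe_in=(289,180,.03),stripe_out=(280,130,.03),dot=(188,292,.03))
for k,v in pts.items(): print(k,f(*v).round(4))
co=np.array([f(a,b,.03)[:2] for a,b in[(142,158),(427,100),(485,380),(192,442)]]);print(co,co.mean(0),np.linalg.norm(np.diff(co,axis=0),axis=1))
r=robot.regions_of(c,'turquoise_cap_bar')
for x in r: print(x['p'],x['bbox'])
im=c['image'].astype(int)
s=robot.camera('scene')
fs=lambda a,b,z:ray_at_z(s,420+a/4-.4,280+b/4-.4,z)
for k,v in dict(barA=(248,103,.104),barA2=(243,112,.104),barB=(365,183,.104)).items(): print(k,fs(*v).round(4))
o=robot.get_obs();R=Q.from_quat(o['tool_rot']).as_matrix();print(R.round(3),o['position'],o['q'])
E
```

```text
ring [0.44035539 0.26433708 0.076     ]
ptr [0.4388 0.2908 0.1   ]
barR [0.4428 0.2395 0.104 ]
barL [0.439  0.2814 0.104 ]
stripe_in [0.4737 0.2721 0.03  ]
stripe_out [0.4923 0.2758 0.03  ]
dot [0.4325 0.3089 0.03  ]
[[0.48233072 0.32695608]
 [0.50299823 0.22115613]
 [0.39918759 0.19864975]
 [0.37745688 0.30639091]] [0.44049336 0.26328822] [0.10779969 0.10622234 0.10991079]
0.65 [162.3, 276.2, 198.3, 313.7]
barA [0.4411 0.2425 0.104 ]
barA2 [0.4456 0.2433 0.104 ]
barB [0.4378 0.2905 0.104 ]
[[-0.     0.279  0.96 ]
 [-0.     0.96  -0.279]
 [-1.    -0.     0.   ]] [0.17436095 0.60014724 0.24753098] [ 1.10950034e+00  5.27515639e-01  1.43272445e+00 -1.99244041e-05
  1.18140194e+00 -1.78493793e-01]
```

```bash
python3 - <<'E'
from h import *
c=robot.camera('top')
for k,v in dict(pot=(80,353,.1),potlow=(70,352,.12),vbase=(228,185,.08),spout1=(211,188,.23),spout2=(213,139,.23)).items(): print(k,ray_at_z(c,*v).round(3))
s=robot.camera('scene')
for z in(0,.1,.2):print(ray_at_z(s,625,345,z).round(3))
E
```

```text
pot [0.338 0.431 0.1  ]
potlow [0.341 0.44  0.12 ]
vbase [0.634 0.181 0.08 ]
spout1 [0.598 0.184 0.23 ]
spout2 [0.676 0.181 0.23 ]
[0.266 0.444 0.   ]
[0.345 0.422 0.1  ]
[0.424 0.399 0.2  ]
```

Emit:
move_arm:
  commands:
    - [-1,-35,0,0,7]
    - [-1,-70,0,0,14]
    - [-1,-70,-20,30,21]
    - [-1,-70,-45,60,28]
  newtons: 25

```text
time: 0.98
position: [0.2201, 0.5426, 0.3205]
tool_rot: [0.27, 0.654, -0.264, 0.655]
ft_force: [1.1, -0.1, -1.3]
grip_width: 0.0867
```

Emit:
move_arm:
  commands:
    - [-1,0,-5,40,5.3]
    - [-1,0,-10,80,10.6]
    - [-1,0,-15,120,16]
    - [-1,0,-21,165,21]
    - [-1,0,-26,210,26]
    - [-1,0,-32,255,32]
    - [-1,0,-38,300,37]
    - [-1,0,-42,335,41.3]

```text
time: 1.65
position: [0.4259, 0.2813, 0.3179]
tool_rot: [0.481, 0.518, -0.481, 0.518]
ft_force: [0.8, 0.6, -0.3]
grip_width: 0.0869
```

Emit:
move_arm:
  commands:
    - [-1,25,10,13,0]
    - [-1,60,10,13,0]
    - [-1,60,10,13,0]
    - [-1,60,10,13,0]
    - [-1,60,10,13,0]
    - [-1,60,10,13,0]

```text
time: 2.15
position: [0.4366, 0.2719, 0.2594]
tool_rot: [0.481, 0.519, -0.479, 0.52]
ft_force: [0.3, 0.1, 0.2]
grip_width: 0.0869
```

```bash
python3 - <<'E'
from h import *
from scipy.spatial.transform import Rotation as Q
o=robot.get_obs()
c=robot.camera('wrist');save(c,'w1');print(o['position'],Q.from_quat(o['tool_rot']).as_matrix().round(3),o['q'],o['time'])
E
```

```text
[0.43664788 0.27194185 0.25937537] [[ 0.003  0.997  0.08 ]
 [ 0.001  0.08  -0.997]
 [-1.     0.003 -0.001]] [3.39471722e-01 3.62547111e-01 1.69525250e+00 9.44725738e-05
 1.08029918e+00 2.59479268e-01] 2.15
```

View pics/w1.png

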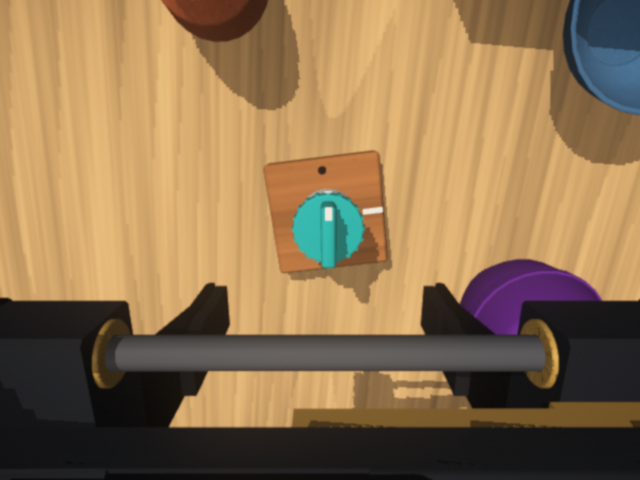

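```bash
python3 - <<'E'
from h import *
from scipy.spatial.transform import Rotation as Q
im=cv2.imread('pics/w1.png');cv2.imwrite('pics/w1c.png',cv2.resize(im[140:285,255:400],None,fx=4,fy=4,interpolation=cv2.INTER_CUBIC))
o=robot.get_obs()
c=robot.camera('wrist');T=np.array(c['tool_from_camera']);print(T.round(4))
R=Q.from_quat(o['tool_rot']).as_matrix()
c['rotation']=R@T[:3,:3];c['xyz']=R@T[:3,3]+o['position']
for r in robot.regions_of(c,'turquoise_cap'):
  v,u=np.nonzero(r['pixels']);print(r['p'],r['bbox'])
for k,v in dict(ring=(328,229.5,.076),ptrtop=(328,203,.104),barend=(328.5,266.5,.104),barL=(322,235,.104),barR=(335,235,.104)).items():print(k,ray_at_z(c,*v).round(4))
E
```

```text
[[-9.000e-04 -2.852e-01  9.585e-01 -1.366e-01]
 [ 1.000e+00 -1.200e-03  6.000e-04  7.000e-04]
 [ 1.000e-03  9.585e-01  2.852e-01 -7.950e-02]
 [ 0.000e+00  0.000e+00  0.000e+00  1.000e+00]]
0.71 [290.2, 190.0, 366.6, 270.3]
ring [0.4413 0.2667 0.076 ]
ptrtop [0.4386 0.2946 0.104 ]
barend [0.4431 0.2442 0.104 ]
barL [0.4361 0.2694 0.104 ]
barR [0.446  0.2702 0.104 ]
```

View pics/w1c.png

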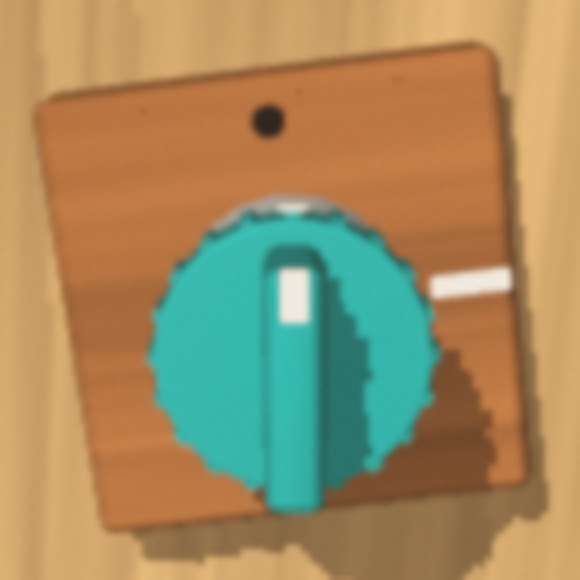

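```bash
python3 - <<'E'
from h import *
for i in range(3):
  robot.camera('wrist');o=robot.get_obs();print(o['position'],o['time'],o['q'])
E
```

```text
[0.43627618 0.27161628 0.25883789] 2.35 [3.39147446e-01 3.62902258e-01 1.69647886e+00 1.16587454e-05
 1.07957470e+00 2.59434400e-01]
[0.43615542 0.27144858 0.25854004] 2.4 [ 3.38937454e-01  3.63266885e-01  1.69687153e+00 -3.94726645e-05
  1.07945126e+00  2.59388143e-01]
[0.43607431 0.27130899 0.25831081] 2.45 [ 3.38716385e-01  3.63561628e-01  1.69714992e+00 -1.44964855e-05
  1.07939918e+00  2.59440868e-01]
```

Emit:
move_arm:
  commands:
    - [-1,25,4.5,6,0]
    - [-1,60,4.5,6,0]
    - [-1,90,4.5,6,0]
    - [-1,105,4.5,6,0]
    - [-1,105,4.5,6,0]
    - [-1,105,4.5,6,0]
    - [-1,105,4.5,6,0]
    - [-1,105,4.5,6,0]

```text
time: 3.12
position: [0.4421, 0.2657, 0.1541]
tool_rot: [0.481, 0.519, -0.479, 0.52]
ft_force: [0.1, 0.2, 0.3]
grip_width: 0.0869
```

```bash
python3 - <<'E'
from h import *
for i in range(4):
  o=robot.get_obs();c=robot.camera('wrist');print(o['position'],o['time'])
save(c,'w2')
E
```

```text
[0.44211623 0.26572719 0.1540762 ] 3.1167
[0.44203868 0.26567634 0.15408164] 3.1667
[0.44186006 0.26560186 0.15395253] 3.2167
[0.44166151 0.2655309  0.15378068] 3.2667
```

View pics/w2.png

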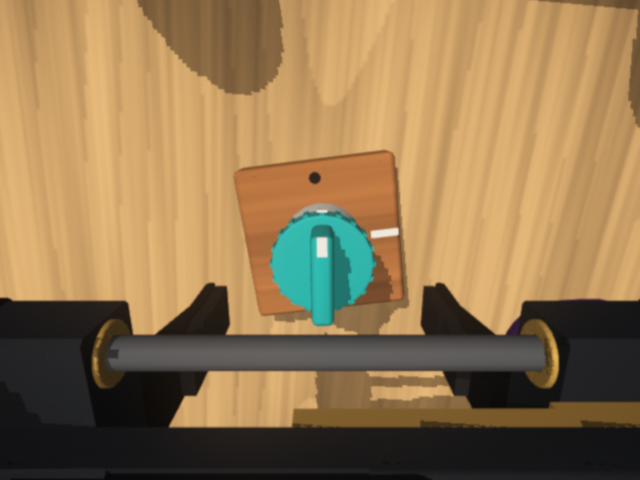

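Emit:
move_arm:
  commands:
    - [-1,20,0,0,0]
    - [-1,38,0,0,0]
    - [-1,46,0,0,0]
    - [-1,46,0,0,0]
    - [-1,46,0,0,0]
    - [-1,46,0,0,0]

```text
time: 3.82
position: [0.4415, 0.2654, 0.1072]
tool_rot: [0.48, 0.519, -0.48, 0.519]
ft_force: [-0.1, 0.8, -0.1]
grip_width: 0.087
```

```bash
python3 - <<'E'
from h import *
for i in range(4):
  o=robot.get_obs();c=robot.camera('wrist');print(o['position'],o['time'],o['ft_force'])
save(c,'w3')
E
```

```text
[0.44153473 0.26543169 0.10723067] 3.8167 [-0.05577222  0.80265504 -0.06851067]
[0.44163349 0.26547101 0.10738964] 3.8667 [ 0.11223256  0.58030239 -0.13154606]
[0.44160747 0.26546228 0.10742516] 3.9167 [-0.66572204 -0.09067779  0.32911984]
[0.44156014 0.26545856 0.10739331] 3.9667 [ 0.44804163  1.21902402 -1.04030053]
```

View pics/w3.png

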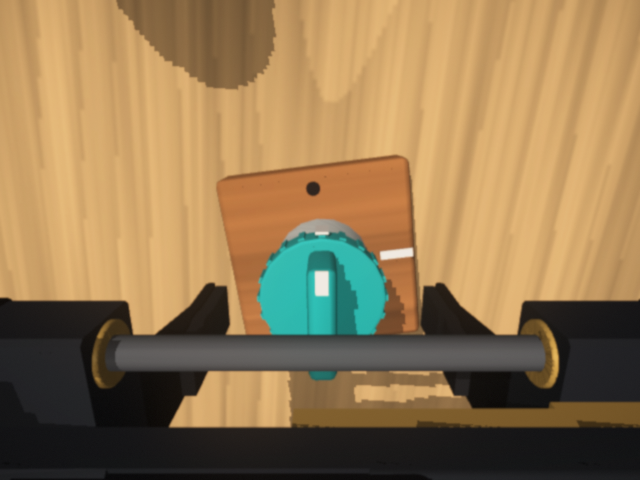

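Emit:
move_arm:
  commands:
    - [-0.5,1.5,0,0,0]
    - [0,1.5,0,0,0]
    - [0.5,1.5,0,0,0]
    - [1,1.5,0,0,0]
    - [1,1.5,0,0,0]
    - [1,1.5,0,0,0]
    - [1,1.5,0,0,0]
    - [1,1.5,0,0,0]
  newtons: 20

```text
time: 4.68
position: [0.441, 0.2652, 0.105]
tool_rot: [0.48, 0.519, -0.48, 0.519]
ft_force: [-0.6, 0.2, -1.2]
grip_width: 0.0417
```

Emit:
move_arm:
  commands:
    - [1,0,0,0,0]
    - [1,0,0,0,0]
    - [1,0,0,0,0]

```text
time: 4.93
position: [0.441, 0.2652, 0.105]
tool_rot: [0.48, 0.519, -0.48, 0.519]
ft_force: [-0.5, 0.7, -0.3]
grip_width: 0.0218
```

Emit:
move_arm:
  commands:
    - [1,0,0,0,0]
    - [1,0,0,0,0]
    - [1,0,0,0,0]
    - [1,0,0,0,0]
    - [1,0,0,0,0]

```text
time: 5.35
position: [0.4405, 0.2652, 0.1051]
tool_rot: [0.48, 0.519, -0.48, 0.519]
ft_force: [-0.5, -0.8, 1.8]
grip_width: 0.0117
```

Emit:
move_arm:
  commands:
    - [1,0,0,0,4]
    - [1,0,0,0,8]
    - [1,0,0,0,12]
    - [1,0,0,0,16]
    - [1,0,0,0,20]
    - [1,0,0,0,24]
    - [1,0,0,0,27]
    - [1,0,0,0,30]

```text
time: 6.02
position: [0.4404, 0.2652, 0.105]
tool_rot: [-0.598, -0.377, 0.599, -0.376]
ft_force: [-1.8, -0.1, 2.7]
grip_width: 0.0118
```

```bash
python3 - <<'E'
from h import *
o=robot.get_obs();print(o['moment'],o['position'],o['ft_force'],o['grip_width']);c=robot.camera('wrist');save(c,'w4')
E
```

```text
[-0.01263904  0.4398776   0.01248926] [0.44041972 0.26519719 0.10504601] [-1.81474292 -0.05037262  2.66584022] 0.011791259120882209
```

View pics/w4.png

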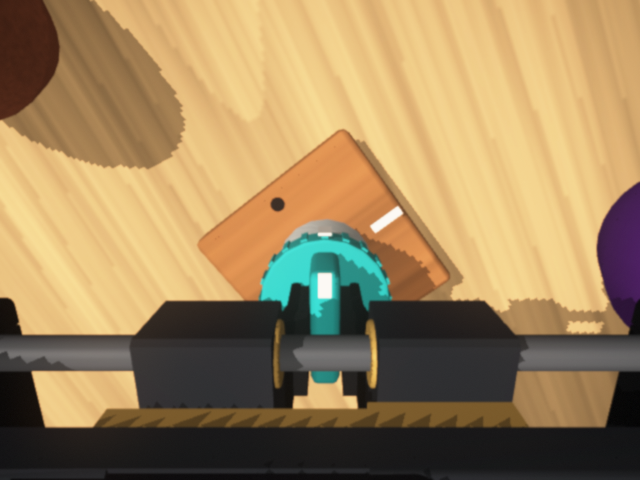

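Emit:
move_arm:
  commands:
    - [1,0,0,0,5]
    - [1,0,0,0,10]
    - [1,0,0,0,15]
    - [1,0,0,0,20]
    - [1,0,0,0,25]
    - [1,0,0,0,30]
    - [1,0,0,0,35]
    - [1,0,0,0,40]

```text
time: 6.73
position: [0.4403, 0.2652, 0.1051]
tool_rot: [-0.691, -0.149, 0.692, -0.149]
ft_force: [-1.7, -0.5, 1.8]
grip_width: 0.0117
```

Emit:
move_arm:
  commands:
    - [1,0,0,0,3]
    - [1,0,0,0,6]
    - [1,0,0,0,9]
    - [1,0,0,0,9]
    - [1,0,0,0,9]

```text
time: 7.15
position: [0.4404, 0.2653, 0.1051]
tool_rot: [-0.7, -0.096, 0.701, -0.096]
ft_force: [-3.6, 0.7, 2.1]
grip_width: 0.0119
```

```bash
python3 - <<'E'
from h import *
from scipy.spatial.transform import Rotation as Q
o=robot.get_obs();R=Q.from_quat(o['tool_rot']).as_matrix();print(np.degrees(np.arctan2(R[1,1],R[0,1])),o['moment'],o['position'],o['ft_force'],o['grip_width']);c=robot.camera('wrist');save(c,'w5')
E
```

```text
-74.42689253325231 [ 0.15810039  0.69401464 -0.18842193] [0.44035781 0.26525044 0.10507733] [-3.57026027  0.69829618  2.11706327] 0.011857361605171268
```

View pics/w5.png

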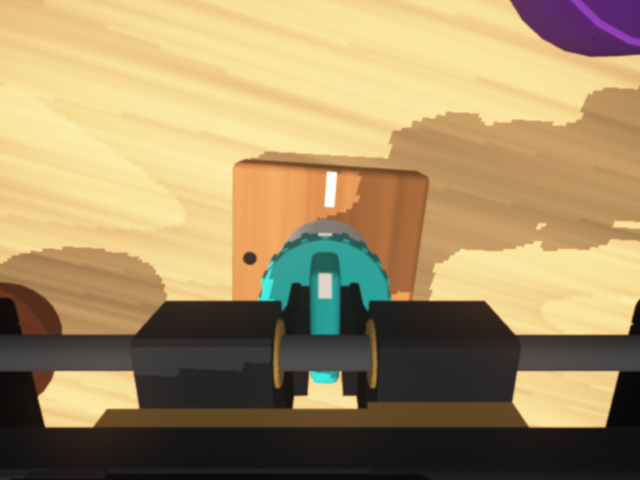

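Emit:
move_arm:
  commands:
    - [1,0,0,0,2]
    - [1,0,0,0,4]
    - [1,0,0,0,4]
    - [1,0,0,0,4]

```text
time: 7.53
position: [0.4404, 0.2653, 0.105]
tool_rot: [-0.703, -0.071, 0.704, -0.071]
ft_force: [-3.1, 2.1, 3.4]
grip_width: 0.012
```

```bash
python3 - <<'E'
from h import *
from scipy.spatial.transform import Rotation as Q
o=robot.get_obs();R=Q.from_quat(o['tool_rot']).as_matrix();print(np.degrees(np.arctan2(R[1,1],R[0,1])),o['moment'],o['position'],o['ft_force'],o['grip_width'])
E
```

```text
-78.41346246532 [0.18471696 0.80535889 0.00221085] [0.44035234 0.26529751 0.10504739] [-3.11246275  2.08790618  3.40867113] 0.012020944954634363
```

Emit:
move_arm:
  commands:
    - [-1,0,0,0,0]
    - [-1,0,0,0,0]
    - [-1,0,0,0,0]
    - [-1,0,0,0,0]
    - [-1,0,0,0,0]
    - [-1,0,0,0,0]
    - [-1,0,0,0,0]
    - [-1,0,0,0,0]

```text
time: 8.2
position: [0.4411, 0.2652, 0.105]
tool_rot: [0.704, 0.071, -0.703, 0.071]
ft_force: [-0.7, 0.0, -0.9]
grip_width: 0.0576
```

Emit:
move_arm:
  commands:
    - [-1,-10,0,0,0]
    - [-1,-30,0,0,0]
    - [-1,-60,0,0,0]
    - [-1,-95,0,0,0]
    - [-1,-130,0,0,0]
    - [-1,-160,0,0,0]
    - [-1,-160,0,0,0]
    - [-1,-160,0,0,0]

```text
time: 8.87
position: [0.4419, 0.2656, 0.2677]
tool_rot: [0.706, 0.071, -0.702, 0.07]
ft_force: [-0.3, 0.2, -1.1]
grip_width: 0.0867
```

```bash
python3 - <<'E'
from h import *
o=robot.get_obs();print(o['time'],o['position'],o['ft_force'],o['grip_width']);c=robot.camera('wrist');save(c,'w6')
c=robot.camera('top');save(c,'top6')
E
```

```text
8.8667 [0.44189804 0.26562572 0.26767171] [-0.31076651  0.18550857 -1.11410824] 0.08670213802793328
```

View pics/w6.png

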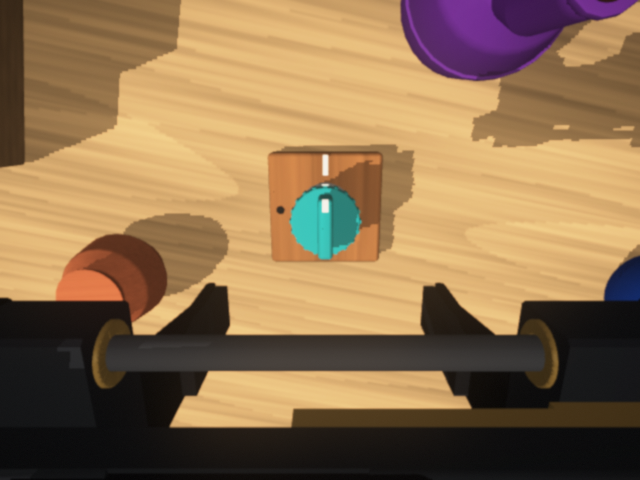

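View pics/top6.png

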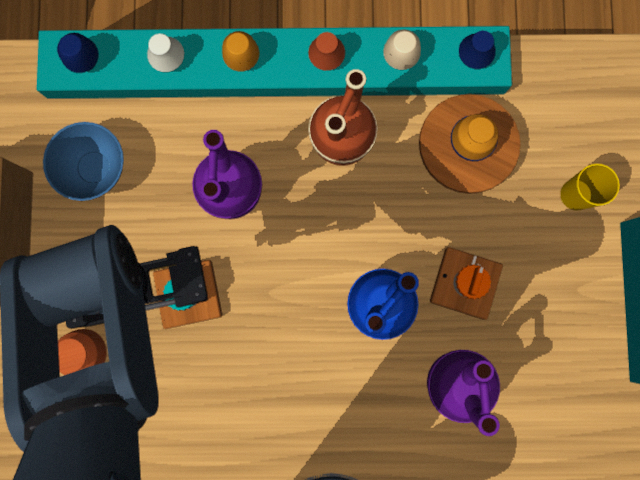

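```bash
python3 - <<'E'
from h import *
print(robot.hand_in())
E
```

```text
the job is handed in; nothing more can be done
None
```

I turned the turquoise cap clockwise about 83° to its stop, let go and backed off upwards. I then handed the job in at about 9 s. The hand-in returns no verdict, so the results below come from the pictures and sensor readings.

- **Turquoise cap:** the last wrist picture shows the white pointer in line with the white stripe. The twisting moment read about zero just before I let go.
- **Orange cap and wedding vase:** in the last top picture both look the same as at the start. I compared them by eye and did not measure them.
- **Robot:** the gripper is fully open with the TCP at z = 0.27 m, and the wrist force was about 1 N, which is within its noise.
- **Disagreement between checks:** the two cameras placed the cap about 2 mm apart along its bar. I used a point between them, and the force stayed under about 5 N throughout.

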